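Half-light reading: shut the detector's dark box and hold its sprung shutter half open

TASK

Get the light-detector test box ready for its half-light reading and stay there while the analyser sweeps: first press the box's hinged lid fully shut, past its spring catch, then slide the red tab of the sprung shutter to the half-open mark and hold it still there. Keep the shutter closed until the lid is shut, never run it well past half (the detector would be overexposed), and leave the things standing around the box alone. The program finishes while still holding the shutter half open: it springs closed if let go.

Things in the scene. Friction and masses are not known exactly. Their poses are not given: they have to be found in the camera images.
- fixture: Fixed fixture: aluminium plate 370 x 300 x 12 mm with a black dark box 180 (x) x 220 (y) x 100 mm and a black LED source. Origin at table height under the box's centre; z up, turned about the vertical. In its axes: lid hinge on the box's +y side; shutter on the +x face, opening towards +y; LED source beyond it at x 155 to 235, y -45 mm, top 83 mm above the table.
- lid (a joint): Lid angle, rad: 0 fully shut, grows as the free edge (fixture's -y side) swings up. Dark plate 186 x 226 (hinge to edge) x 8 mm; shut, its top is 122 mm above the table. A friction hinge keeps it where left. The catch under the free edge resists from about 0.05 rad, takes 10 to 15 N pressed near that edge, snaps the lid to 0 once past 0.025; pressed less, it springs back ajar.
- lid_press (a point): Bare-metal pad on the lid's top face over the catch, 205 mm from the hinge line, 21 mm from the plate's free edge (a pull lip reaches 15 mm further), mid-width. Moves with the lid. Axes: x along the hinge (fixture x), y in the plate towards the hinge, z out of the lid's top face.
- lid_hinge (a point): Fixed point on the lid's hinge line, mid-width, level with the lid's underside (114 mm above the table); the hinge line runs along the fixture's x.
- shutter_tab: Red finger tab on the shutter's arm, 24 (fixture x) x 14 (fixture y) x 34 mm high; origin at its centre, 145 mm above the table and 25 mm beyond the lid's +x edge. Below it is only its 14 mm wide arm. Slides with the shutter along the fixture's y; clear space all round for fingers.
- shutter (a joint): Travel of the shutter, m: 0 closed (where its spring returns it), 0.025 half open, 0.050 fully open at its stop; grows as the tab moves along the fixture's +y. The spring pushes back with about 2.5 N at closed, 7.5 N at half and 12.5 N at full travel.
- half_mark (a point): Fixed point where the tab's centre is when the shutter is exactly half open: above the long orange line on the white scale on the upper guide (black lines: closed and fully open). Axes as the fixture.
- lens_tube_mid (a point): Bystander: short black lens tube standing on the base plate, 31 mm diameter, 32 mm high; point at its centre. Leave alone.
- cleaner_mid (a point): Bystander: small amber bottle standing on the base plate, 36 mm diameter, 75 mm high; point at its centre. Leave alone.
- driver_grip (a point): Bystander: blue-handled screwdriver, 160 mm long, lying on the table on the fixture's -y side; point on its handle. Leave alone.
- cal_case_mid (a point): Bystander: closed wooden case 130 x 80 x 49 mm on the table on the fixture's +y (hinge) side; point at its centre. Leave alone.

How it is judged:
By the outcome, as a careful person would: the job done as asked, in the order asked, and still so for the second after the job is handed in, while the arm keeps its last pose, push and grip.
It also fails if it takes over 48 s, if anything falls off the work surface, if the arm or the gripper's body presses on something with over 40 N, if the wrist force passes 120 N, or if a joint passes its speed limit or range.

ROBOT

A 7-joint arm with a two-finger parallel gripper is mounted at the origin on the work surface. World frame = base frame: x ahead of the robot, y to its left, z up, the work surface at z = 0. Lengths are in m, angles in rad, forces in N, time in s.
With the tool pointing down it reaches from about 0.35 to 0.9 m from the base axis. Payload 8.1 kg.
Tool frame: the origin (TCP) lies on the centre line of the jaws, within the pads' length; the fingertips stand 11 mm ahead of it and the grasp point (between the pads) lies 8 mm behind it; y points along the fingers, z is the direction in which the jaws open and shut, and the axes are right-handed (so a half turn about y gives the same grasp; the last joint's range is limited). The gripper opens to 92 mm and grips with 3 to 60 N. Pads are 19 mm wide; open, the fingers measure 130 mm over their backs; the gripper's body (75 mm by 190 mm) begins 47 mm behind the grasp point.
Start: joints at [-1.27, 0.434, 0.025, 1.573, -0.012, 1.134, -0.075], TCP at [0.246, 0.575, 0.238] pointing down, gripper open.
Joint ranges: [-2.62, 2.62], [-0.44, 2.09], [-1.27, 1.32], [0.08, 2.57], [-1.32, 4.46], [0.12, 2], [-2.74, 2.74]. Speed limits (rad/s): [2.22, 2.22, 3.01, 3.01, 3.14, 3.14, 3.14].

INTERFACE

Orientations are given as a unit quaternion [w, x, y, z].
In Python, from plant import * gives the robot as it stands.
- The arm moves only by the tool drive_tool, never from a script. Its argument "steps" is one flat list of numbers, 5 for each row, row after row: the shift along the tool's x, y, z in mm, then the turn about the tool's y in rad, then the closure in counts, from 0 (fully open) to 255 (shut). A call has 1 to 12 rows; each row shifts and turns the commanded pose from where the row before left it, along the tool's axes as they then stand; what a row does not reach is not made up. A row lasts 1/12 s, in which the tool goes at most 41.7 mm and 7.16 degrees, less where a joint would pass 70% of its speed; a pose out of reach is approached as far as the arm can. A call is refused whole if a number of a shift passes 41.7 or a number of a turn 0.125, either way. A call with a gripper value outside its range is refused whole. The fingers move at their own pace and stop on an object; "force" is the grip in N (left out, the last holds). Time passes only in rows, so rows that do not move let the fingers close. It gives the time, the measured TCP pose, the force and the opening at its end, in the units of the state.
- sense(): the state, without advancing time (a new reading comes with each control period).
- capture(name): name is "scene" or "side" or "wrist"; returns a dict with "pixels" (480x640x3 uint8, red, green, blue), "fovy" (degrees; the focal length in pixels is half the picture's height over the tangent of half this angle, whatever the lens; pixels are square), "cx", "cy" (the principal point, pixels), "k1" (the pictures are not rectified: a ray, as slopes to the right and down, at radius r is drawn at 1 + k1 r^2 times it, then the intrinsics apply), "extrinsics" (4x4, takes a point from camera to world coordinates). Camera axes: x right, y up, looking along -z (the intrinsics and any distortion apply to the point x, -y, -z); pixel columns grow to the right and rows downward; lengths in m; the calibration is good to about 2 mm. A picture is of the moment at which its call begins. There is no depth.
- job_done(): hands the job in, once; it reports no verdict.
Trained networks look in a picture, given as the dict that the camera call returned (one of the last four; its "shot" number tells which), for a name from the list of things; names that differ only in an ending like _2 or _b are one class to them, and where a whole thing is asked for, a point or a joint stands for the part that bears it (a point fixed in the world has none). Each returns a list of dicts, best first, with "conf" (0 to 1); they miss things now and then, are a little off and sometimes report something else, mostly with a low value. They report only what shows in the picture. A call takes as long as a camera call.
- boxes_of(picture, thing): "box" ([centre column, centre row, width, height] in pixels, round what is visible of it).
- regions_of(picture, thing): "region" (480x640 bool, what is visible of it) and "box" ([centre column, centre row, width, height] in pixels, round what is visible of it).
The state is a dict: "t": time; "joint_positions": joint angles; "dq": joint speeds; "joint_torque": joint torques, N m; "eef_pos": TCP position; "ee_rot": TCP orientation; "force": force on the tool from outside, world axes, zero at the start; "wrist_torque": the same for the moment, N m; "grip_width": finger opening in m.
Only numpy, scipy, OpenCV 4.12 (cv2) and the standard library are available. Lean on these libraries where they do the work, as an engineer would, in place of code of your own. Each camera call takes 0.05 s, during which the arm holds its last target. There are 200 camera calls.

## Working session

There is one attempt and no reset: what is moved stays moved. The work goes in short steps, Python scripts to look and compute and a tool call to move; the robot and the scene stay as the last step left them, time stands still between calls to the robot, and variables do not carry over. Pictures are saved under pics/ and viewed, about 8 in all and at most 12, crops included, and the job is handed in when it is done.

Besides the shell and the picture viewer there is one more tool, called after ">>>" as name(argument=value, ...) on one line, values as JSON. drive_tool: Moves the arm, as the interface text tells. Its arguments: {"type":"object","properties":{"steps":{"type":"array"},"force":{"type":"number"}},"required":["steps"]}

```bash
mkdir -p pics; ls
cat > h.py <<'E'
from plant import *
import numpy as np, cv2
from scipy.spatial.transform import Rotation as R
def f(p): return 240/np.tan(np.radians(p["fovy"])/2)
def proj(p,X):
    E=np.array(p["extrinsics"]); c=(np.atleast_2d(X)-E[:3,3])@E[:3,:3]
    s=np.c_[c[:,0],-c[:,1]]/-c[:,2:3]; r2=(s**2).sum(1,keepdims=True)
    return s*(1+p["k1"]*r2)*f(p)+[p["cx"],p["cy"]]
def ray(p,uv):
    E=np.array(p["extrinsics"]); F=f(p)
    s=cv2.undistortPoints(np.array([[uv]],float),np.array([[F,0,p["cx"]],[0,F,p["cy"]],[0,0,1]]),np.array([p["k1"],0,0,0.]))[0,0]
    d=E[:3,:3]@np.array([s[0],-s[1],-1]); return E[:3,3],d
def atz(p,uv,z):
    o,d=ray(p,uv); return o+d*(z-o[2])/d[2]
def tri(obs):
    A=np.zeros((3,3));b=np.zeros(3)
    for p,uv in obs:
        o,d=ray(p,uv); d=d/np.linalg.norm(d); M=np.eye(3)-np.outer(d,d); A+=M;b+=M@o
    return np.linalg.solve(A,b)
def save(p,n): cv2.imwrite(f"pics/{n}.png",cv2.cvtColor(p["pixels"],cv2.COLOR_RGB2BGR))
def tool():
    s=sense(); w=s["ee_rot"]; return np.array(s["eef_pos"]),R.from_quat([w[1],w[2],w[3],w[0]]),s
E
python3 - <<'E'
from h import *
s=sense(); print({k:np.round(v,3) for k,v in s.items()})
P={}
for n in("scene","side","wrist"):
    p=capture(n); P[n]=p; save(p,n+"0"); print(n,p["fovy"],p["k1"],np.round(p["extrinsics"],3).tolist())
    for t in("fixture","lid","lid_press","shutter_tab","lens_tube_mid","cleaner_mid","driver_grip","cal_case_mid"):
        print(t,[(np.round(b["box"]).tolist(),round(b["conf"],2)) for b in boxes_of(p,t)[:2]])
im=np.hstack([P["scene"]["pixels"],P["side"]["pixels"]])
E
```

```text
pics
{'t': np.float64(0.0), 'joint_positions': array([-1.27 ,  0.435,  0.025,  1.574, -0.012,  1.134, -0.075]), 'dq': array([ 0.001, -0.001, -0.   ,  0.   , -0.001,  0.002,  0.001]), 'joint_torque': array([-0.0000e+00, -6.6786e+01,  9.8500e-01, -3.1446e+01, -6.1000e-02,
        4.2000e-02,  0.0000e+00]), 'eef_pos': array([0.245, 0.574, 0.237]), 'ee_rot': array([-0.692,  0.693, -0.142,  0.142]), 'force': array([-0.443, -0.152, -0.403]), 'wrist_torque': array([ 0.007, -0.036,  0.02 ]), 'grip_width': np.float64(0.092)}
scene 54.51926672914509 -0.033783156866408995 [[-0.865, -0.345, 0.364, 0.875], [0.501, -0.623, 0.601, 0.552], [0.019, 0.702, 0.712, 0.683], [0.0, 0.0, 0.0, 1.0]]
fixture [([283.0, 206.0, 198.0, 183.0], 0.76)]
lid [([308.0, 170.0, 123.0, 118.0], 0.82)]
lid_press [([308.0, 169.0, 120.0, 114.0], 0.93)]
shutter_tab [([250.0, 189.0, 18.0, 44.0], 0.81), ([226.0, 265.0, 22.0, 23.0], 0.3)]
lens_tube_mid [([226.0, 264.0, 21.0, 23.0], 0.87)]
cleaner_mid [([197.0, 183.0, 18.0, 21.0], 0.76)]
driver_grip []
cal_case_mid [([346.0, 303.0, 83.0, 60.0], 0.72)]
side 49.42660056302332 -0.022241255532354013 [[0.798, 0.33, -0.504, 0.149], [-0.602, 0.436, -0.669, -0.509], [-0.001, 0.837, 0.547, 0.585], [0.0, 0.0, 0.0, 1.0]]
fixture [([398.0, 353.0, 304.0, 224.0], 0.57)]
lid [([358.0, 275.0, 198.0, 74.0], 0.58)]
lid_press [([360.0, 279.0, 190.0, 78.0], 0.8)]
shutter_tab [([423.0, 294.0, 27.0, 85.0], 0.72)]
lens_tube_mid []
cleaner_mid [([518.0, 346.0, 27.0, 49.0], 0.69)]
driver_grip [([472.0, 471.0, 75.0, 18.0], 0.72)]
cal_case_mid [([283.0, 268.0, 74.0, 59.0], 0.65)]
wrist 58.7752893207262 -0.062183405896996 [[0.393, -0.885, -0.249, 0.178], [0.919, 0.379, 0.106, 0.603], [0.0, -0.27, 0.963, 0.383], [0.0, 0.0, 0.0, 1.0]]
fixture []
lid []
lid_press []
shutter_tab []
lens_tube_mid []
cleaner_mid []
driver_grip []
cal_case_mid []
```

View pics/scene0.png

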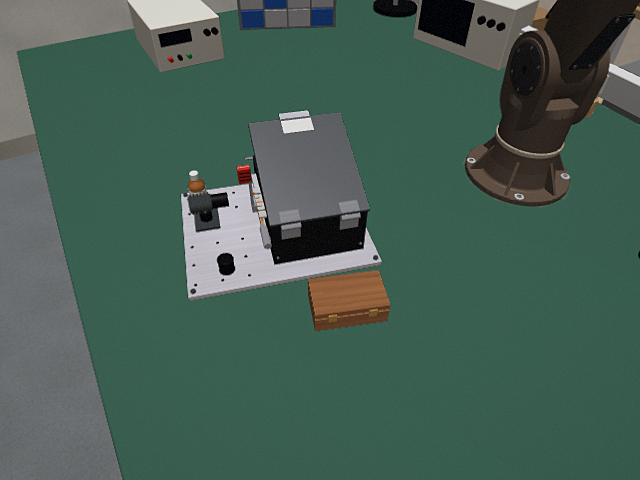

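View pics/side0.png

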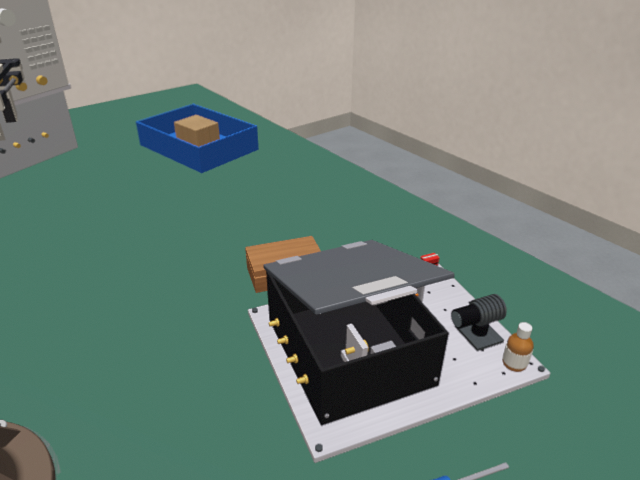

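Scene view: the lid stands ajar, with corners at (249,124), (342,114), (367,208) and (268,222). The red tab is at (244,175), the lens tube at (226,264), the bottle at (197,183) and the case at (346,303). Side view: the box's -y face is towards the camera, the lid's free edge runs (317,305)-(452,273), and the driver is at the bottom (440-507,470). Next I fit the fixture pose and lid angle.

```bash
cat >> h.py <<'E'
HY,HZ=0.113,0.114
def fx(v,P):  # fixture->world
    c,s=np.cos(v[2]),np.sin(v[2]); P=np.atleast_2d(P)
    return np.c_[v[0]+c*P[:,0]-s*P[:,1],v[1]+s*P[:,0]+c*P[:,1],P[:,2]]
def lidp(a,x,r,h,hy=HY): # lid pt: along hinge x, r from hinge, h above underside
    return [x,hy-r*np.cos(a)-h*np.sin(a)*1.0*(1),HZ+r*np.sin(a)+h*np.cos(a)] if False else [x,hy-r*np.cos(a)+h*np.sin(a),HZ+r*np.sin(a)+h*np.cos(a)]
E
python3 - <<'E'
from h import *
from scipy.optimize import least_squares
S=capture("scene");D=capture("side")
B=[((328,410),(-.09,-.11,.012)),((438,384),(.09,-.11,.012)),((443,331),(.09,-.11,.112))]
def model(v):
    a=v[3];hy=v[4]
    sc=[((249,124),lidp(a,.093,.226,.008,hy)),((342,114),lidp(a,-.093,.226,.008,hy)),((367,208),lidp(a,-.093,0,.008,hy)),((268,222),lidp(a,.093,0,.008,hy))]
    sd=B+[((317,304),lidp(a,-.093,.226,.008,hy)),((452,273),lidp(a,.093,.226,.008,hy)),((265,268),lidp(a,-.093,0,.008,hy))]
    return sc,sd
def res(v):
    o=[]
    for p,l in zip((S,D),model(v)):
        o.append((proj(p,fx(v,[q for _,q in l]))-[u for u,_ in l]).ravel())
    return np.concatenate(o)
best=min((least_squares(res,[.5,.05,y,.2,.113],loss="soft_l1") for y in np.linspace(-3,3,7)),key=lambda r:r.cost)
v=best.x; print(v,best.cost); print(np.round(res(v)).reshape(-1,2).tolist())
for n,t in(("S",S),("D",D)):
    for k,q in dict(press=lidp(v[3],0,.205,.008,v[4]),tab0=(.118,-.025,.145),pl1=(.155,-.045,.083)).items(): print(n,k,np.round(proj(t,fx(v,q))),np.round(fx(v,q),3))
def red(p):
    r,g,b=[p["pixels"][...,i].astype(int) for i in range(3)]; m=(r>120)&(g<60)&(b<60); m[:140]=0
    n,_,st,c=cv2.connectedComponentsWithStats(m.astype(np.uint8)); i=1+st[1:,4].argmax(); return c[i],st[i]
print(red(S),red(D))
for n,z in (("lens_tube_mid",.028),("cleaner_mid",.05),("cal_case_mid",.025),("driver_grip",.015)):
    for p in(S,D):
        b=boxes_of(p,n)
        if b: w=atz(p,b[0]["box"][:2],z); c,s=np.cos(v[2]),np.sin(v[2]); d=w[:2]-v[:2]; print(n,round(b[0]["conf"],2),w.round(3),"fixture",np.round([c*d[0]+s*d[1],-s*d[0]+c*d[1]],3))
im=cv2.resize(S["pixels"][90:240,160:385],None,fx=3.5,fy=3.5,interpolation=cv2.INTER_CUBIC); cv2.imwrite("pics/crop1.png",im[...,::-1])
E
```

```text
[ 0.53883813 -0.08236608 -0.2825079   0.35653658  0.10703715] 44.46908566188893
[[-2.0, -2.0], [-2.0, -2.0], [2.0, 2.0], [-1.0, 3.0], [-9.0, 11.0], [-1.0, -1.0], [4.0, -0.0], [-2.0, 4.0], [4.0, -0.0], [-0.0, -5.0]]
S press [[297. 125.]] [[ 0.516 -0.161  0.193]]
S tab0 [[242. 171.]] [[ 0.645 -0.139  0.145]]
S pl1 [[226. 192.]] [[ 0.675 -0.169  0.083]]
D press [[380. 285.]] [[ 0.516 -0.161  0.193]]
D tab0 [[434. 270.]] [[ 0.645 -0.139  0.145]]
D pl1 [[458. 306.]] [[ 0.675 -0.169  0.083]]
(array([243.16129032, 168.51612903]), array([237, 167,  13,   4,  31], dtype=int32)) (array([431.72307692, 259.43076923]), array([423, 256,  16,   7,  65], dtype=int32))
lens_tube_mid 0.71 [ 0.736 -0.038  0.028] fixture [0.177 0.098]
lens_tube_mid 0.48 [0.655 0.027 0.028] fixture [0.081 0.137]
cleaner_mid 0.6 [ 0.707 -0.268  0.05 ] fixture [ 0.213 -0.132]
cleaner_mid 0.67 [ 0.71  -0.255  0.05 ] fixture [ 0.213 -0.118]
cal_case_mid 0.63 [0.581 0.149 0.025] fixture [-0.023  0.234]
driver_grip 0.75 [ 0.522 -0.333  0.015] fixture [ 0.053 -0.246]
```

View pics/crop1.png

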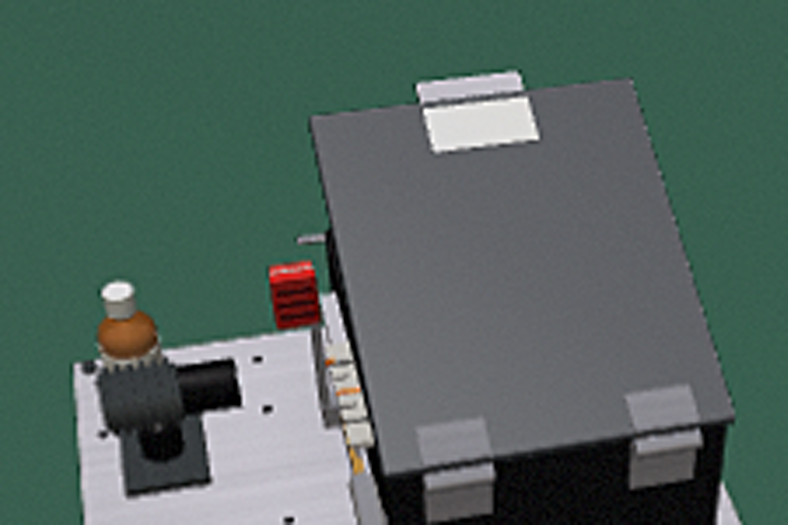

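```bash
cat >> h.py <<'E'
V=np.array([ 0.5388,-0.0824,-0.2825]); A0=.3565; HY=.107
def toolshift(target,yaw_fix=None):
    p,r,s=tool(); d=r.inv().apply(np.array(target)-p)*1000; return d.round(1)
E
python3 - <<'E'
from h import *
p,r,s=tool(); M=r.as_matrix(); print(p.round(3)); print(M.round(3))
zy=np.arctan2(M[1,2],M[0,2]); print("jaw azimuth",zy,"fix y az",np.pi/2+V[2], "fix x az",V[2])
pr=fx(V,lidp(A0,0,.205,.008))[0]; print(pr, toolshift([pr[0],pr[1],.30]))
E
```

```text
[0.246 0.575 0.238]
[[ 0.92   0.     0.393]
 [-0.393  0.     0.92 ]
 [ 0.    -1.     0.   ]]
jaw azimuth 1.1669137354864327 fix y az 1.2882963267948966 fix x az -0.2825
[ 0.51752566 -0.15569331  0.19304126] [ 537.1  -62.3 -564.8]
```

>>> drive_tool(steps=[0,-20,0,-0.121,255,15,-20,-20,0,255,19,-20,-26,0,255,20,0,-27,0,255,20,0,-27,0,255,20,0,-27,0,255,20,0,-27,0,255,20,0,-27,0,255,20,0,-27,0,255,20,0,-27,0,255,20,0,-27,0,255,20,0,-27,0,255], force=20)

```text
t: 2.85
eef_pos: [0.3707, 0.2359, 0.298]
ee_rot: [0.7, -0.7, 0.1, -0.1]
force: [1.1, 1.0, 0.1]
grip_width: 0.0165
```

>>> drive_tool(steps=[20,0,-27,0,255,20,0,-27,0,255,20,0,-27,0,255,20,0,-27,0,255,20,0,-27,0,255,20,0,-27,0,255,20,0,-27,0,255,20,0,-27,0,255,20,0,-27,0,255,20,0,-27,0,255,20,0,-27,0,255,0,0,0,0,255])

```text
t: 3.85
eef_pos: [0.4997, -0.116, 0.2982]
ee_rot: [-0.699, 0.701, -0.101, 0.103]
force: [-0.4, -0.1, 0.9]
grip_width: 0.0005
```

```bash
cat > look.py <<'E'
from h import *
import sys
p,r,s=tool(); M=r.as_matrix(); c=np.cos(V[2]);sn=np.sin(V[2]); d=p[:2]-V[:2]
print("t",s["t"],"p",p.round(4),"fixture",np.round([c*d[0]+sn*d[1],-sn*d[0]+c*d[1]],4),"jaw az",np.arctan2(M[1,2],M[0,2]),"F",np.round(s["force"],1),s["grip_width"])
for n in sys.argv[2:]:
    P=capture(n); save(P,sys.argv[1]+n)
    g=P["pixels"].copy()
    for t in("lid","lid_press","shutter_tab"): print(n,t,[(np.round(b["box"]).tolist(),round(b["conf"],2)) for b in boxes_of(P,t)[:2]])
    for k,q in dict(press=lidp(A0,0,.205,.008),c1=lidp(A0,.093,.226,.008),c2=lidp(A0,-.093,.226,.008),tab=(.118,-.025,.145)).items(): print(k,proj(P,fx(V,q)).round().tolist())
E
python3 look.py w1 wrist
```

```text
t 3.85 p [ 0.4997 -0.116   0.2982] fixture [-0.0282 -0.0432] jaw az 1.2806257817720648 F [-0.4 -0.1  0.9] 0.00054495659605994
wrist lid [([357.0, 235.0, 328.0, 198.0], 0.83)]
wrist lid_press [([359.0, 263.0, 324.0, 256.0], 0.96)]
wrist shutter_tab []
press [[270.0, 295.0]]
c1 [[246.0, 426.0]]
c2 [[227.0, 145.0]]
tab [[346.0, 406.0]]
```

View pics/w1wrist.png

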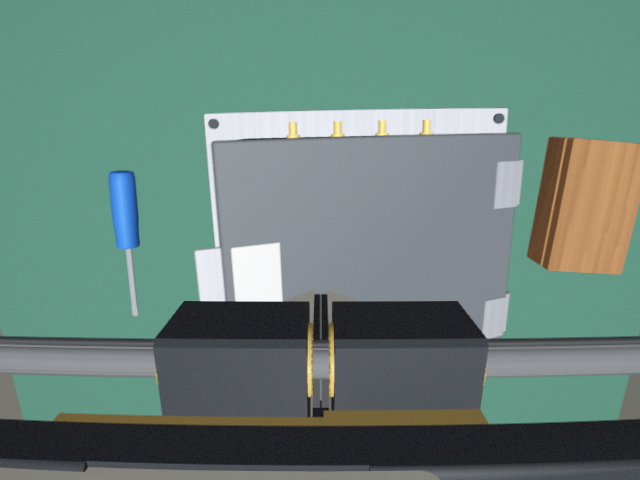

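The wrist view shows the lid's -x corners at (214,143) and (519,134), and the white press pad around (258,275), which is about 12 px left of the prediction. The driver at (124,240) is clear of the arm. I'll refit with this view added.

```bash
cat > fit.py <<'E'
from h import *
from scipy.optimize import least_squares
S=capture("scene");D=capture("side");W=capture("wrist")
L=lambda a,hy,x,r,h=.008: lidp(a,x,r,h,hy)
def model(v):
    a,hy=v[3:5]
    sc=[((249,124),L(a,hy,.093,.226)),((341,113),L(a,hy,-.093,.226)),((369,209),L(a,hy,-.093,0)),((269,225),L(a,hy,.093,0))]
    sd=[((438,384),(.09,-.11,.012)),((443,331),(.09,-.11,.112)),((317,304),L(a,hy,-.093,.226)),((452,273),L(a,hy,.093,.226)),((265,268),L(a,hy,-.093,0))]
    w=[((214,143),L(a,hy,-.093,.226)),((519,134),L(a,hy,-.093,0))]
    return sc,sd,w
def res(v):
    return np.concatenate([(proj(p,fx(v,[q for _,q in l]))-[u for u,_ in l]).ravel()*k for p,l,k in zip((S,D,W),model(v),(1,.8,1))])
b=least_squares(res,[.5388,-.082,-.28,.35,.11],loss="soft_l1"); v=b.x; print(v.round(4),b.cost); print(res(v).round(1).reshape(-1,2).tolist())
for q in (lidp(v[3],0,.205,.008,v[4]),): print(fx(v,q),[proj(p,fx(v,q)).round().tolist() for p in (S,D,W)])
# tab: box centre in scene
print("tab scene", atz(S,(244,165.5),.162), fx(v,[.118,-.025,.162]), "half?")
E
python3 fit.py
```

```text
[ 0.535  -0.0812 -0.2806  0.355   0.1096] 31.282546295917477
[[0.4, -1.1], [1.1, -0.6], [2.2, 1.3], [0.6, 1.1], [-2.6, -0.3], [1.3, 0.3], [-4.8, 3.3], [0.0, -0.5], [-2.9, -4.6], [-6.6, 1.0], [0.7, 7.3]]
[[ 0.51289152 -0.15799879  0.19275258]] [[[299.0, 126.0]], [[377.0, 285.0]], [[252.0, 295.0]]]
tab scene [ 0.64313445 -0.13019897  0.162     ] [[ 0.64147416 -0.13794334  0.162     ]] half?
```

```bash
sed -i 's/^V=.*/V=np.array([.535,-.0812,-.2806]); A0=.355; HY=.1096/' h.py
```

>>> drive_tool(steps=[12,10,-10,-0.01,255,12,20,-9,0,255,0,20,0,0,255,0,20,0,0,255,0,14,0,0,255,0,0,0,0,255])

```text
t: 4.7
eef_pos: [0.5151, -0.1325, 0.2112]
ee_rot: [0.701, -0.701, 0.097, -0.094]
force: [-0.7, 1.2, -0.0]
grip_width: 0.0006
```

>>> drive_tool(steps=[0,6,0,0,255,0,6,-1,0,255,0,6,-2,0,255,0,6,-2,0,255,0,0,0,0,255])

```text
t: 5.12
eef_pos: [0.5149, -0.1392, 0.1891]
ee_rot: [-0.7, 0.701, -0.097, 0.096]
force: [-0.2, 0.1, -0.2]
grip_width: 0.0005
```

>>> drive_tool(steps=[0,6,-2,0,255,0,6,-2,0,255,0,6,-2,0,255,0,6,-2,0,255,0,0,0,0,255])

```text
t: 5.53
eef_pos: [0.5123, -0.1468, 0.1644]
ee_rot: [-0.7, 0.701, -0.097, 0.096]
force: [-1.0, 0.6, -0.7]
grip_width: 0.0004
```

```bash
python3 look.py w2 side
```

```text
t 5.5333 p [ 0.5123 -0.1468  0.1644] fixture [-0.0037 -0.0693] jaw az 1.2973781553329695 F [-1.   0.6 -0.7] 0.00044624624679413143
side lid [([359.0, 299.0, 193.0, 100.0], 0.56)]
side lid_press [([359.0, 298.0, 191.0, 98.0], 0.7)]
side shutter_tab [([425.0, 296.0, 28.0, 86.0], 0.77)]
press [[375.0, 283.0]]
c1 [[450.0, 271.0]]
c2 [[310.0, 306.0]]
tab [[431.0, 270.0]]
```

View pics/w2side.png

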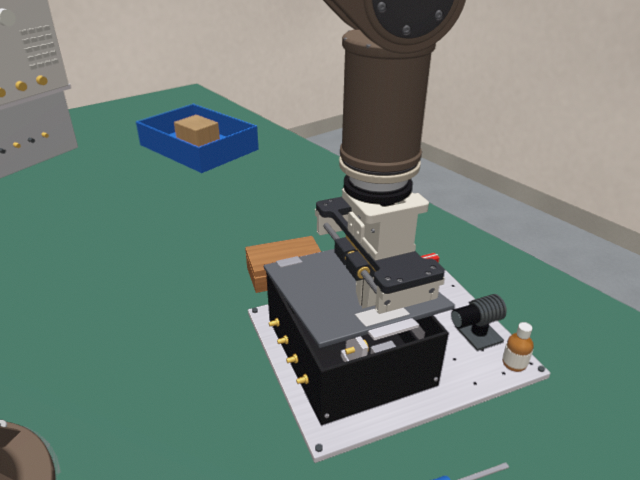

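The side view shows the fingers resting by the pad at (385,312) and carrying the lid down, with the free edge now about (330,330)-(450,300). The tab is still in place.

>>> drive_tool(steps=[1,6,-3,0,255,1,6,-2,0,255,1,6,-2,0,255,0,2,-1,0,255,0,0,0,0,255])

```text
t: 6.15
eef_pos: [0.5134, -0.1554, 0.1449]
ee_rot: [-0.7, 0.701, -0.097, 0.096]
force: [0.2, 0.3, 0.5]
grip_width: 0.0008
```

>>> drive_tool(steps=[0,3,-1,0,255,0,2,0,0,255,0,2,0,0,255,0,0,0,0,255])

```text
t: 6.48
eef_pos: [0.5136, -0.1562, 0.139]
ee_rot: [0.701, -0.7, 0.096, -0.096]
force: [-0.4, 0.6, 0.3]
grip_width: 0.0006
```

>>> drive_tool(steps=[0,2,0,0,255,0,0,0,0,255])

```text
t: 6.65
eef_pos: [0.5136, -0.1561, 0.1365]
ee_rot: [-0.7, 0.701, -0.096, 0.096]
force: [-0.2, -0.5, 0.3]
grip_width: 0.0004
```

>>> drive_tool(steps=[0,2,0,0,255,0,0,0,0,255])

```text
t: 6.82
eef_pos: [0.5134, -0.1559, 0.1343]
ee_rot: [-0.701, 0.701, -0.096, 0.096]
force: [-0.2, 0.9, -0.0]
grip_width: 0.0003
```

>>> drive_tool(steps=[0,2,0,0,255,0,0,0,0,255])

```text
t: 6.98
eef_pos: [0.5137, -0.156, 0.1332]
ee_rot: [0.701, -0.7, 0.096, -0.096]
force: [-2.9, 0.5, 8.0]
grip_width: 0.0004
```

>>> drive_tool(steps=[0,2,0,0,255,0,0,0,0,255])

```text
t: 7.15
eef_pos: [0.5138, -0.156, 0.1328]
ee_rot: [0.701, -0.7, 0.096, -0.097]
force: [-10.2, 3.9, 30.3]
grip_width: 0.0004
```

>>> drive_tool(steps=[0,1,0,0,255,0,0,0,0,255])

```text
t: 7.32
eef_pos: [0.5138, -0.156, 0.1326]
ee_rot: [0.701, -0.7, 0.096, -0.097]
force: [-12.8, 4.8, 42.2]
grip_width: 0.0002
```

>>> drive_tool(steps=[0,-3,0,0,255,0,-20,0,0,255,0,-30,0,0,255,0,-30,0,0,255,0,0,30,0,0,0,0,30,0,0,0,0,0,0,0])

```text
t: 7.9
eef_pos: [0.5317, -0.0917, 0.2128]
ee_rot: [0.702, -0.7, 0.093, -0.094]
force: [0.4, 1.5, -0.4]
grip_width: 0.0163
```

```bash
python3 look.py w3 side wrist
python3 - <<'E'
import cv2,numpy as np
a=cv2.imread("pics/w3side.png")[225:425,240:560]; cv2.imwrite("pics/crop3.png",cv2.resize(a,None,fx=2.5,fy=2.5,interpolation=cv2.INTER_CUBIC))
E
```

```text
t 7.9 p [ 0.5317 -0.0917  0.2128] fixture [-0.0003 -0.011 ] jaw az 1.304821391860496 F [ 0.4  1.5 -0.4] 0.01632332101989621
side lid [([356.0, 307.0, 188.0, 128.0], 0.83)]
side lid_press [([359.0, 310.0, 194.0, 132.0], 0.55)]
side shutter_tab [([428.0, 274.0, 24.0, 39.0], 0.55)]
press [[375.0, 283.0]]
c1 [[450.0, 271.0]]
c2 [[310.0, 306.0]]
tab [[431.0, 270.0]]
wrist lid [([334.0, 243.0, 430.0, 298.0], 0.88)]
wrist lid_press [([333.0, 247.0, 429.0, 302.0], 0.75)]
wrist shutter_tab [([324.0, 407.0, 20.0, 19.0], 0.94)]
press [[186.0, 309.0]]
c1 [[158.0, 494.0]]
c2 [[106.0, 74.0]]
tab [[310.0, 455.0]]
```

View pics/crop3.png

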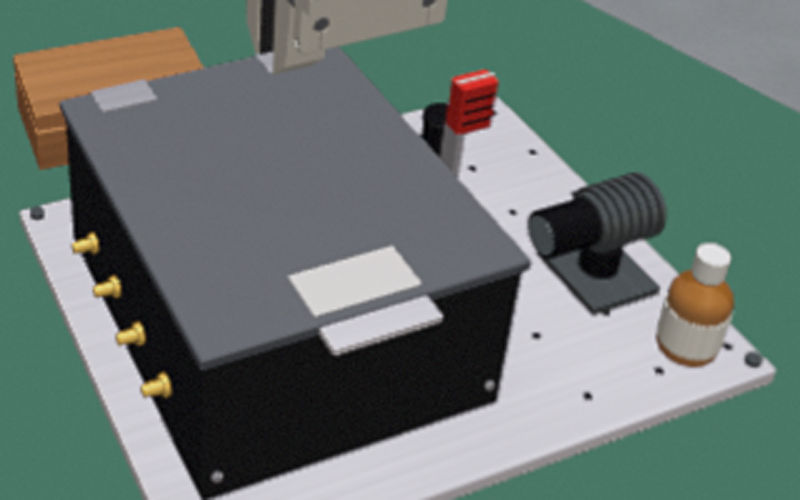

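The crop shows the lid flush on the box, with its corners at about (322,369) and (451,331) in the full image. The red tab is clear at (429,266). Now checking the lid angle numerically and triangulating the tab.

```bash
cat > m.py <<'E'
from h import *
from scipy.optimize import least_squares
D=capture("side"); S=capture("scene")
for a in (0,.025,.05): print(a,[proj(D,fx(V,lidp(a,x,.226,.008))).round(1).tolist() for x in(-.093,.093)])
def fxi(w): c,s=np.cos(V[2]),np.sin(V[2]); d=w[:2]-V[:2]; return np.round([c*d[0]+s*d[1],-s*d[0]+c*d[1],w[2]],4)
t=tri([(D,(428.8,265.8)),(S,(244,174.3))]); print("tab tri",t.round(4),fxi(t)); 
for p,u in((D,(428.8,265.8)),(S,(244,174.3))): w=atz(p,u,.145); print(w.round(4),fxi(w))
def res(v):
    obs=[((322.4,369.4),(-.093,.226)),((451,331),(.093,.226)),((265,267),(-.093,0))]
    return np.concatenate([(proj(D,fx(v,lidp(v[3],x,r,.008)))-u).ravel() for u,(x,r) in obs])
r=least_squares(res,list(V)+[0.]); print(r.x.round(4),r.cost)
for u in ((228,243),): pass
save(S,"s4"); im=S["pixels"][120:260,170:390]; cv2.imwrite("pics/crop4.png",cv2.resize(im,None,fx=3.6,fy=3.6,interpolation=cv2.INTER_CUBIC)[...,::-1])
E
python3 m.py
```

```text
0 [[[315.1, 365.3]], [[449.0, 326.6]]]
0.025 [[[315.1, 361.8]], [[449.5, 323.2]]]
0.05 [[[314.9, 358.2]], [[449.9, 319.7]]]
tab tri [ 0.6466 -0.1278  0.1446] [ 0.1201 -0.0139  0.1446]
[ 0.6467 -0.1282  0.145 ] [ 0.1203 -0.0142  0.145 ]
[ 0.6464 -0.1269  0.145 ] [ 0.1197 -0.013   0.145 ]
[ 0.5359 -0.0881 -0.2652 -0.0145] 10.596447607402537
```

View pics/crop4.png

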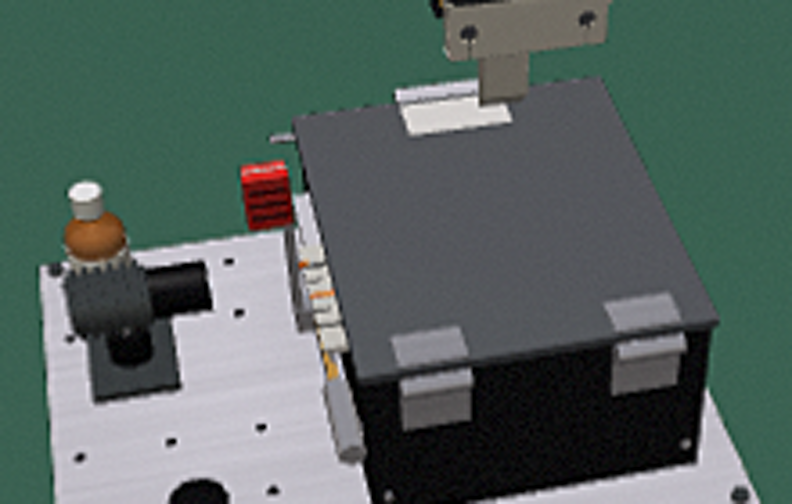

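The scene crop confirms the lid is shut; the fit gives an angle of about -0.01 rad, so 0 within error. The tab triangulates to fixture (120, -13.5, 145) mm, matching the stated geometry. The closed tab sits at (267,196) in the crop, and the scale starts at about (310,260). I'll move above the tab with the gripper open.

>>> drive_tool(steps=[24,0,0,0,0,24,0,0,0,0,24,0,0,0,0,24,0,0,0,0,24,0,-2,0,0,0,0,0,0,0,0,0,0,0,0,0,0,0,0,0])

```text
t: 9.07
eef_pos: [0.644, -0.1326, 0.2123]
ee_rot: [-0.7, 0.701, -0.097, 0.096]
force: [0.9, 0.7, -1.1]
grip_width: 0.0919
```

```bash
python3 look.py w5 wrist | head -3
cat > tb.py <<'E'
from h import *
def fxi(w): c,s=np.cos(V[2]),np.sin(V[2]); d=w[:2]-V[:2]; return np.round([c*d[0]+s*d[1],-s*d[0]+c*d[1],w[2]],4)
def redc(p,roi):
    x0,x1,y0,y1=roi; g=p["pixels"].astype(int); m=(g[...,0]>90)&(g[...,1]<g[...,0]*.4)&(g[...,2]<g[...,0]*.4); k=np.zeros_like(m); k[y0:y1,x0:x1]=1; m&=k
    n,_,st,c=cv2.connectedComponentsWithStats(m.astype(np.uint8))
    if n<2: return None
    i=1+st[1:,4].argmax(); b=st[i]; return (b[0]+b[2]/2-.5,b[1]+b[3]/2-.5),b.tolist()
S=capture("scene");D=capture("side")
for p,roi in((S,(200,300,130,230)),(D,(400,470,230,310))):
    r=redc(p,roi); print(r, r and fxi(atz(p,r[0],.145)))
p,r,s=tool(); print("tcp fix",fxi(p),"F fix",np.round(R.from_euler("z",-V[2]).apply(s["force"]),1),"w",s["grip_width"],"t",s["t"])
E
python3 tb.py
```

```text
t 9.0667 p [ 0.644  -0.1326  0.2123] fixture [ 0.1189 -0.0192] jaw az 1.2972758042631867 F [ 0.9  0.7 -1.1] 0.09187680494689035
wrist lid [([331.0, 108.0, 466.0, 210.0], 0.64), ([458.0, 287.0, 47.0, 26.0], 0.36)]
wrist lid_press [([331.0, 109.0, 460.0, 214.0], 0.96)]
((np.float64(243.5), np.float64(175.0)), [237, 167, 14, 17, 125]) [ 0.1209 -0.0111  0.145 ]
((np.float64(428.5), np.float64(265.0)), [419, 253, 20, 25, 294]) [ 0.1209 -0.0124  0.145 ]
tcp fix [ 0.1193 -0.0186  0.2131] F fix [ 0.8  0.  -0.4] w 0.09182820058375145 t 9.3667
```

View pics/w5wrist.png

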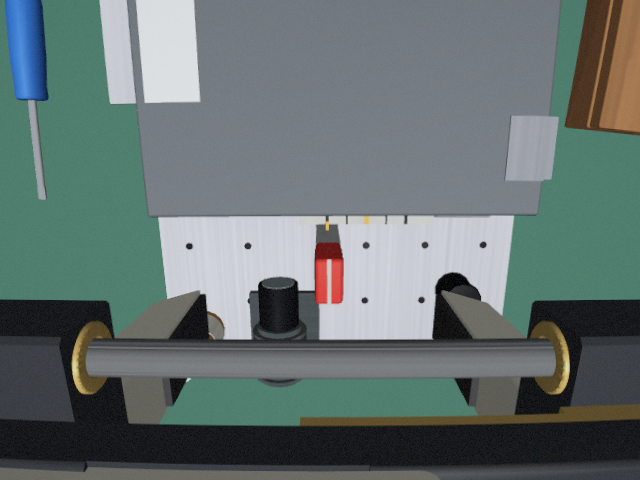

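The wrist view shows the tab at (329,272) midway between the fingers. The pointer is orange at (327,222), and the scale has the long orange half line at (366,219) and the last black line at (405,219). That makes 39 px equal to 25 mm.

Run:
```python
from h import *
exec(open("tb.py").read().split("S=capture")[0])
W=capture("wrist"); p,r,s=tool()
r0=redc(W,(290,370,220,320)); print(r0)
print("top centre",fxi(atz(W,(329.5,280),.162)),"lower edge",fxi(atz(W,(329.5,302),.162)))
for z in(.10,.11,.12): print(z,[fxi(atz(W,(u,219),z)) for u in(327,366,405)])
print("tcp",fxi(p),"proj axis pt", proj(W,p+r.apply([0,.03,0])), proj(W,[*p[:2],.162]))
```

```text
((np.float64(327.0), np.float64(271.5)), [314, 242, 27, 60, 1334])
top centre [ 0.1175 -0.0151  0.162 ] lower edge [ 0.1291 -0.015   0.162 ]
0.1 [array([ 0.1001, -0.0156,  0.1   ]), array([0.0999, 0.0086, 0.1   ]), array([0.0997, 0.0328, 0.1   ])]
0.11 [array([ 0.098 , -0.0158,  0.11  ]), array([0.0978, 0.0075, 0.11  ]), array([0.0976, 0.0308, 0.11  ])]
0.12 [array([ 0.0959, -0.0159,  0.12  ]), array([0.0957, 0.0063, 0.12  ]), array([0.0955, 0.0287, 0.12  ])]
tcp [ 0.1194 -0.0187  0.213 ] proj axis pt [[322.51662187 300.14125386]] [[322.25588278 283.49043781]]
```

>>> drive_tool(steps=[0,15,4,0.007,0,0,15,0,0,0,0,15,0,0,0,0,15,0,0,0,0,10,0,0,0,0,0,0,0,0,0,0,0,0,0], force=15)

```text
t: 10.0
eef_pos: [0.6457, -0.1285, 0.1427]
ee_rot: [-0.7, 0.7, -0.099, 0.098]
force: [0.2, -0.4, 0.7]
grip_width: 0.092
```

```bash
python3 tb.py
python3 - <<'E'
from h import *
W=capture("wrist"); save(W,"w6"); p,r,s=tool(); print(proj(W,[*p[:2],.162]))
exec(open("tb.py").read().split("S=capture")[0])
print(redc(W,(200,450,150,400)))
E
```

```text
((np.float64(239.0), np.float64(182.5)), [239, 182, 1, 2, 2]) [0.1317 0.0096 0.145 ]
((np.float64(427.5), np.float64(265.5)), [419, 254, 18, 24, 266]) [ 0.119  -0.0129  0.145 ]
tcp fix [ 0.1202 -0.0149  0.1437] F fix [0.5 0.6 0.6] w 0.09171546749042128 t 10.1
[[323.40981913 355.93145643]]
((np.float64(319.0), np.float64(311.5)), [299, 284, 41, 56, 1956])
```

>>> drive_tool(steps=[0,0,0,0,255,0,0,0,0,255,0,0,0,0,255,0,0,0,0,255,0,0,0,0,255,0,0,0,0,255,0,0,0,0,255,0,0,0,0,255,0,0,0,0,255,0,0,0,0,255,0,0,0,0,255,0,0,0,0,255], force=15)

```text
t: 11.15
eef_pos: [0.6459, -0.1286, 0.1427]
ee_rot: [0.7, -0.7, 0.099, -0.099]
force: [0.3, 0.5, 0.6]
grip_width: 0.0165
```

```bash
python3 tb.py
python3 - <<'E'
from h import *
W=capture("wrist"); save(W,"w7"); g=W["pixels"]; a=g[150:350,200:460]; cv2.imwrite("pics/crop7.png",cv2.resize(a,None,fx=3,fy=3,interpolation=cv2.INTER_CUBIC)[...,::-1])
E
```

```text
None None
((np.float64(423.0), np.float64(265.5)), [419, 254, 9, 24, 121]) [ 0.1129 -0.0106  0.145 ]
tcp fix [ 0.1197 -0.0151  0.1427] F fix [-0.  -0.8 -0.1] w 0.01361115087643331 t 11.25
```

View pics/crop7.png

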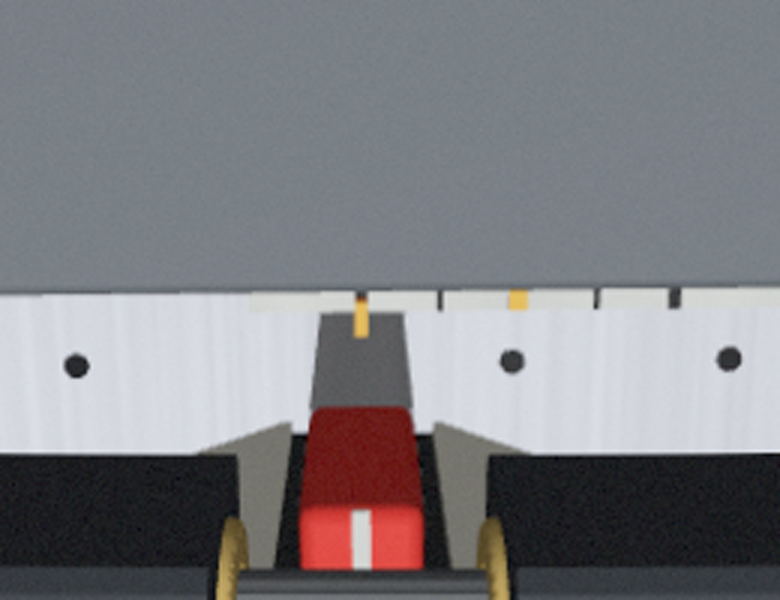

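The crop shows the fingers on the tab. The pointer at crop (362,318) sits on the closed line (361), with the half line at 518 and the full line at 674, so the shutter is still closed. Next I slide it most of the way.

>>> drive_tool(steps=[0,0,0,0,255,0,0,0,0,255,0,0,4,0,255,0,0,4,0,255,0,0,4,0,255,0,0,4,0,255,0,0,4,0,255,0,0,2,0,255,0,0,0,0,255,0,0,0,0,255], force=25)

```text
t: 12.13
eef_pos: [0.6515, -0.1081, 0.1427]
ee_rot: [-0.7, 0.701, -0.099, 0.099]
force: [-3.2, -6.3, 0.4]
grip_width: 0.014
```

```bash
cat > sc.py <<'E'
from h import *
import sys
exec(open("tb.py").read().split("S=capture")[0])
W=capture("wrist"); save(W,sys.argv[1]); p,r,s=tool()
print("tcp",fxi(p),"F",np.round(R.from_euler("z",-V[2]).apply(s["force"]),1),"w",s["grip_width"],"t",s["t"])
g=W["pixels"].astype(int)[230:275]; m=(g[...,0]>150)&(g[...,2]<110)&(g[...,1]>100)&(g[...,0]-g[...,2]>80)
n,_,st,c=cv2.connectedComponentsWithStats(m.astype(np.uint8))
print([(st[i].tolist(),(c[i]+[0,230]).round(1).tolist()) for i in range(1,n) if st[i,4]>8])
cv2.imwrite(f"pics/{sys.argv[1]}c.png",cv2.resize(W["pixels"][210:350,200:460],None,fx=3,fy=3,interpolation=cv2.INTER_CUBIC)[...,::-1])
E
python3 sc.py w8
```

```text
tcp [0.1194 0.0063 0.1427] F [-1.3 -6.7  1. ] w 0.01373671284759732 t 12.1833
[([325, 17, 5, 7, 35], [327.0, 250.0]), ([318, 20, 5, 12, 52], [320.0, 256.1])]
```

View pics/w8c.png

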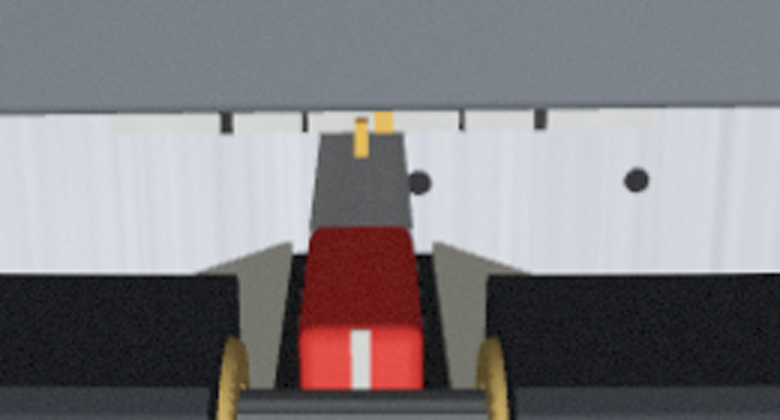

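The pointer is at crop (361,138), the half line at 384 and the closed line at 226. That is 21.4 mm of travel, and the 6.7 N reading agrees with the spring. 3.6 mm remain.

>>> drive_tool(steps=[0,0,2,0,255,0,0,1.6,0,255,0,0,0,0,255,0,0,0,0,255,0,0,0,0,255,0,0,0,0,255])

```text
t: 12.68
eef_pos: [0.6523, -0.1051, 0.1427]
ee_rot: [-0.7, 0.701, -0.099, 0.099]
force: [-2.9, -5.9, 0.8]
grip_width: 0.014
```

```bash
python3 sc.py w9
python3 - <<'E'
from h import *
D=capture("side"); a=D["pixels"][225:425,240:560]; b=cv2.resize(a,None,fx=2,fy=2)[...,::-1]; c=cv2.imread("pics/w9c.png")[:200,:640]
cv2.imwrite("pics/v10.png",np.vstack([b[:,:640],c]))
E
```

```text
tcp [0.1194 0.0095 0.1427] F [-1.4 -7.3  1. ] w 0.01401515992177018 t 12.7333
[([318, 17, 6, 15, 78], [320.4, 253.9])]
```

View pics/v10.png

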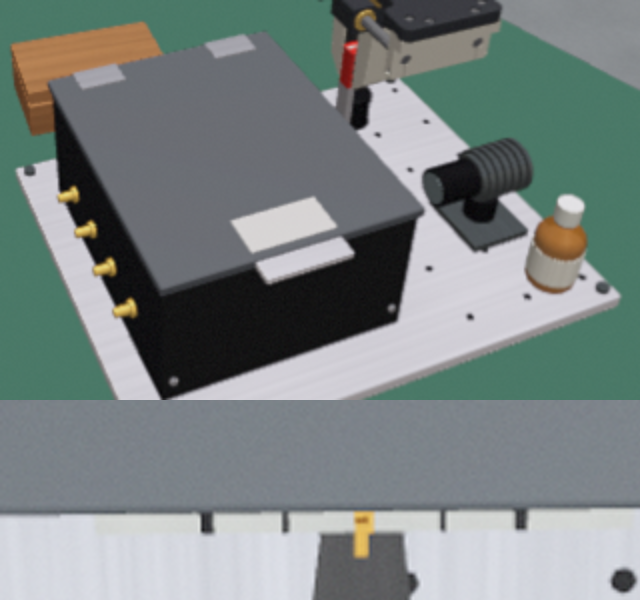

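The pointer (362) lies on the half line (363, midway between the black lines at 206 and 521). The lid is still flush, and the lens tube, bottle and case haven't moved. Handing in.

```bash
python3 -c "
from plant import *
print(job_done()); s=sense(); print(s['t'],s['eef_pos'],s['force'],s['grip_width'])"
```

```text
the job is handed in; nothing more can be done
None
the job is handed in; nothing more can be done
```

The lid is shut and the shutter is held half open in a 25 N grip; I handed the job in at about 12.7 s.

- **Lid:** I pressed it down on the pad with closed fingers until it met the hard stop. The side view shows it flush, with a fitted angle of about -0.01 rad, and it was still flush at the end. I did not see the 10–15 N catch peak in the readings, probably because it snapped between samples.
- **Pressing force:** The last press went higher than needed. It reached about 42 N vertically, fingertips only, against the closed lid. That is over the 40 N figure set for the arm and gripper body, but well under the 120 N wrist limit.
- **Shutter:** It stayed closed until the lid was shut. I then slid it 21.4 mm, checked, and moved the last 3.6 mm. The pointer ended within about 0.3 mm of the long orange line and never went past it. The last force reading was about 7.3 N, close to the 7.5 N expected at half.
- **Bystanders:** The bottle, lens tube and case looked unmoved in the last view. The screwdriver was outside that view, but the arm never went near it.

The state could not be read after hand-in, so there is no reading from the final hold.

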